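# Refit a grill knob and hold it pressed in

## Task

The black control knob that lies on the steel table has come off the table-top grill. Pick it up, turn it so that its bore matches the flat of the bare brass stem on the grill's ledge, push it fully home on the stem, and press it in, stem and all, as far as the stem goes, as for lighting the gas. Finish while still holding the knob pressed in (do not let go), and leave everything else on the table where it is.

Things in the scene. Friction and masses are not known exactly. Their poses are not given: they have to be found in the camera images.
- knob_mid (a point): Loose black plastic knob, 44 mm high, standing on its underside on the table; this point is on its axis, half-way up. z is up, x points along the bar to its tapered nose. Skirt: 44 mm disc, 10 mm high. On it, from 10 to 44 mm up, a bar to grip, 20 mm wide across y, sides parallel from 20 mm behind to 13 mm ahead of the axis; the nose ends 32 mm ahead, 6 mm wide, a white line on it.
- stem_tip (a point): Top centre of the bare brass stem upright on the grill's ledge, 116 mm above the table at rest; moves down when pressed. D-shaft, 14 mm diameter, flat 1.5 mm from the axis, top edge bevelled 1.5 mm. z is up, x points out of the flat. The knob fits when its x points the same way (not opposite), within 0.1 rad; fully home, knob_mid is 2 mm above this point. The stem does not turn.
- stem (a joint): How far the stem is pressed in, in m: 0 at rest, 0.008 at its stop. A spring pushes it up: about 4 N at rest and 12 N at the stop.
- knob_nose (a point): End of the loose knob's nose, 32 mm from its axis (along knob_mid's x), half-way up; same axes.
- knob: The same knob (50 to 100 g), at the centre of its underside, same axes. In the underside, on the axis, is a blind D-shaped bore, 20 mm deep, 15.5 mm in diameter, its flat 2.25 mm from the axis on the nose side (+x).
- stem_base: The fixed dark round bezel with the stem in it: 54 mm diameter, 6 mm high, origin under its centre, on the ledge 80 mm above the table. The stem stands 30 mm out of it.
- grill: The fixed steel table-top grill, 300 mm deep (x), 440 mm wide (y), 100 mm high; origin at the centre of its underside. Its front ledge (from 150 to 30 mm on the -x side of the origin) is 80 mm high and carries the stem and the fitted knob about 180 mm apart; which is left and which is right varies. The grate lies behind the ledge.
- fitted_knob: A second knob, like the loose one, fixed on the grill's other valve: leave it. Origin on its axis at the ledge, 80 mm above the table; its top is 60 mm higher.
- burner_cap: Dark round steel burner cap on the table, 58 mm diameter, 21 mm high, origin under its centre; bystander.
- jar: Small glass jar with steel lid, 52 mm diameter, 70 mm high, origin under its centre; bystander.
- tub: White open plastic tub 140 x 150 x 80 mm (x, y, z), origin under its centre; bystander.
- tub_lid: White flat plastic lid 120 x 140 x 6 mm, origin under its centre; bystander.
- plate: White plate, 150 mm diameter, 20 mm high, origin under its centre; bystander.
- cup: Blue ceramic cup, 66 mm diameter, 85 mm high, origin under its centre; bystander.
- brush: Wooden-handled sauce brush lying along its x, 200 mm long, 20 mm high, origin under its middle; bystander.

How it is judged:
By the outcome, as a careful person would: the job done as asked, in the order asked, and still so for the second after the job is handed in, while the arm keeps its last pose, push and grip.
It also fails if it takes over 48 s, if anything falls off the work surface, if the arm or the gripper's body presses on something with over 40 N, if the wrist force passes 120 N, or if a joint passes its speed limit or range.

## Robot

A 6-joint arm with a two-finger parallel gripper is mounted at the origin on the work surface. World frame = base frame: x ahead of the robot, y to its left, z up, the work surface at z = 0. Lengths are in m, angles in rad, forces in N, time in s.
With the tool pointing down it reaches from about 0.3 to 0.775 m from the base axis. Payload 14.6 kg.
Tool frame: the origin (TCP) lies midway between the tips of the shut fingers; the grasp point (between the pads) lies 19 mm behind it; z points along the fingers, y is the line along which they close (so a half turn about z gives the same grasp; the last joint's range is limited). The gripper opens to 94 mm and grips with 3 to 60 N. Pads are 16 mm wide; open, the fingers measure 119 mm over their backs; the gripper's body (75 mm by 177 mm) begins 78 mm behind the grasp point.
Start: joints at [-1.239, 0.3, 1.521, -0, 1.321, -0.067], TCP at [0.214, -0.507, 0.175] pointing down, gripper open.
Joint ranges: [-3.03, 3.03], [-0.79, 2.21], [0.23, 2.52], [-1.04, 4.18], [0, 3.07], [-2.55, 2.55]. Speed limits (rad/s): [2.22, 2.22, 2.57, 3.14, 3.14, 3.14].

## Interface

Orientations are given as a rotation vector (axis times angle).
In Python, from bench import * gives the robot as it stands.
- The arm moves only by the shell command python3 -m crank 'ROWS' [FORCE]. ROWS is JSON, one flat list of numbers, 5 for each row, row after row: the shift along the world's x, y, z each as a share of 0.75 m, from -1 to 1, then the turn about the world's z as a share of 1.5 rad, from -1 to 1, then the opening, from -1 (shut) to 1 (fully open). A call has 1 to 8 rows; each row is the pose to reach, as a shift and turn from the pose commanded when the call began; what a row does not reach only later rows make up. A row lasts 1/8 s, in which the tool goes at most 62.5 mm and 10.7 degrees, less where a joint would pass 70% of its speed; a pose out of reach is approached as far as the arm can. A call with a number of a shift or a turn outside -1 to 1 is refused whole. A call with a gripper value outside its range is refused whole. The fingers move at their own pace and stop on an object; FORCE is the grip in N (left out, the last holds). Time passes only in rows, so rows that repeat a pose let the fingers close. It gives the time, the measured TCP pose, the force, the opening and the grip force at its end, in the units of the state.
- get_obs(): the state, without advancing time (a new reading comes with each control period).
- capture(name): name is "scene" or "top" or "wrist"; returns the picture (400x640x3 uint8, red, green, blue); there is no depth.
- camera_model(name): a dict with "intrinsics" (3x3 intrinsics, pixels), "R" (3x3) and "t" (3): a world point X has camera coordinates R X + t. Camera axes: x right, y down, z forward; pixel columns grow to the right and rows downward; lengths in m; the calibration is good to about 2 mm. A picture is of the moment at which its call begins: read the wrist's pose just before it. camera_model takes no time and is no camera call; for the wrist camera it gives the pose at the moment of the call.
- hand_in(): hands the job in; it is judged then, once.
Trained networks look in the newest picture that a camera, given by its name, has taken for a name from the list of things; names that differ only in an ending like _2 or _b are one class to them, and where a whole thing is asked for, a point or a joint stands for the part that bears it (a point fixed in the world has none). Each returns a list of dicts, best first, with "p" (0 to 1); they miss things now and then, are a little off and sometimes report something else, mostly with a low value. They report only what shows in the picture. A call takes as long as a camera call.
- spot_in(camera, label): "extent" ([left, top, width, height] in pixels, round what is visible of it).
- pinpoint(camera, label): "at" ([column, row] in pixels: a listed point, or the origin of a listed thing).
The state is a dict: "time_s": time; "joint_positions": joint angles; "joint_vel": joint speeds; "effort": joint torques, N m; "eef_pos": TCP position; "tcp_rot": TCP orientation; "contact_force": force on the tool from outside, world axes, zero at the start; "ft_torque": the same for the moment, N m; "gripper_width": finger opening in m; "finger_force": force on a finger pad.
Only numpy, scipy, OpenCV 4.12 (cv2) and the standard library are available. Lean on these libraries where they do the work, as an engineer would, in place of code of your own. Each camera call takes 0.05 s, during which the arm holds its last target. There are 200 camera calls.

## Working session

There is one attempt and no reset: what is moved stays moved. The work goes in short steps, Python scripts to look and compute and a shell command to move; the robot and the scene stay as the last step left them, time stands still between calls to the robot, and variables do not carry over. Pictures are saved under pics/ and viewed, at most 10 in all, crops included, and the job is handed in when it is done.

```bash
mkdir -p pics; cat > h.py <<'E'
from bench import *
import numpy as np, cv2
def ray(m,px):
    K=np.array(m["intrinsics"]);R=np.array(m["R"]);t=np.array(m["t"])
    d=R.T@np.linalg.solve(K,[px[0],px[1],1.]);return -R.T@t,d/np.linalg.norm(d)
def tri(rs):
    A=sum(np.eye(3)-np.outer(d,d) for c,d in rs);b=sum((np.eye(3)-np.outer(d,d))@c for c,d in rs)
    X=np.linalg.solve(A,b);return X,[np.linalg.norm((np.eye(3)-np.outer(d,d))@(X-c)) for c,d in rs]
def atz(r,z):
    c,d=r;return c+d*(z-c[2])/d[2]
def save(n,im): cv2.imwrite(n,cv2.cvtColor(im,cv2.COLOR_RGB2BGR))
E
python3 - <<'E'
from h import *
np.set_printoptions(precision=4,suppress=True)
ims={}
for c in("scene","top"): ims[c]=capture(c); save(f"pics/{c}0.png",ims[c])
for l,z in(("knob_mid",.022),("knob_nose",.022),("stem_tip",.116),("stem_base",.08),("fitted_knob",.08)):
    rs=[]
    for c in ims:
        p=pinpoint(c,l); print(l,c,[(np.round(q["at"],1),round(q["p"],2)) for q in p[:2]])
        if p: r=ray(camera_model(c),p[0]["at"]); rs.append(r); print("   z-plane",atz(r,z))
    if len(rs)==2: print("  tri",*tri(rs))
print(get_obs())
E
```

```text
knob_mid scene [(array([282.6, 277.6]), 0.67)]
   z-plane [ 0.6019 -0.2226  0.022 ]
knob_mid top [(array([381.1, 168.7]), 0.74)]
   z-plane [ 0.6042 -0.2336  0.022 ]
  tri [ 0.6041 -0.228   0.033 ] [np.float64(0.004183966925317995), np.float64(0.004183966925317965)]
knob_nose scene [(array([273.3, 292.8]), 0.69)]
   z-plane [ 0.6219 -0.2619  0.022 ]
knob_nose top [(array([390.2, 165.8]), 0.69)]
   z-plane [ 0.6132 -0.2604  0.022 ]
  tri [ 0.6164 -0.2616  0.0098] [np.float64(0.0014864923666209674), np.float64(0.0014864923666206488)]
stem_tip scene [(array([425.1, 156.2]), 0.5)]
   z-plane [0.5677 0.2687 0.116 ]
stem_tip top [(array([379.3, 170.4]), 0.65), (array([202.1, 170.8]), 0.44)]
   z-plane [ 0.581  -0.2117  0.116 ]
  tri [ 0.6271 -0.0758  0.4509] [np.float64(0.13423308098990078), np.float64(0.1342330809899007)]
stem_base scene [(array([422.6, 166.9]), 0.59)]
   z-plane [0.5744 0.2635 0.08  ]
stem_base top [(array([203.3, 170.7]), 0.66)]
   z-plane [0.5799 0.2666 0.08  ]
  tri [0.5774 0.263  0.0843] [np.float64(0.002695645553920038), np.float64(0.0026956455539202755)]
fitted_knob scene [(array([366.8, 198.8]), 0.69)]
   z-plane [0.5674 0.0674 0.08  ]
fitted_knob top [(array([275.7, 171.8]), 0.8)]
   z-plane [0.5798 0.068  0.08  ]
  tri [0.5753 0.0637 0.0934] [np.float64(0.0035337106227627765), np.float64(0.0035337106227629356)]
{'time_s': 0.6, 'joint_positions': array([-1.2386,  0.2999,  1.521 ,  0.    ,  1.3207, -0.0666]), 'joint_vel': array([ 0.0016,  0.0001, -0.0004,  0.0005,  0.0013, -0.001 ]), 'effort': array([ -0.0011, -53.1483, -35.283 ,   0.0708,   0.0212,  -0.    ]), 'eef_pos': array([ 0.2136, -0.5068,  0.1749]), 'tcp_rot': array([-3.0793, -0.6223,  0.    ]), 'contact_force': array([ 0.4525, -0.6077, -0.2868]), 'ft_torque': array([-0.0033, -0.0383,  0.07  ]), 'finger_force': 0.0, 'gripper_width': 0.09428327927921301}
```

```bash
python3 - <<'E'
import cv2,numpy as np
t=cv2.imread("pics/top0.png");s=cv2.imread("pics/scene0.png")
a=cv2.resize(t[90:240,160:460],(800,400),interpolation=cv2.INTER_CUBIC)
b=cv2.resize(s[120:320,240:480],(240,200))
c=np.zeros((600,800,3),np.uint8);c[:400]=a;c[400:,:320]=cv2.resize(s,(320,200));c[400:,400:640]=b
cv2.imwrite("pics/c0.png",c)
E
```

```text
(no output)
```

View pics/c0.png

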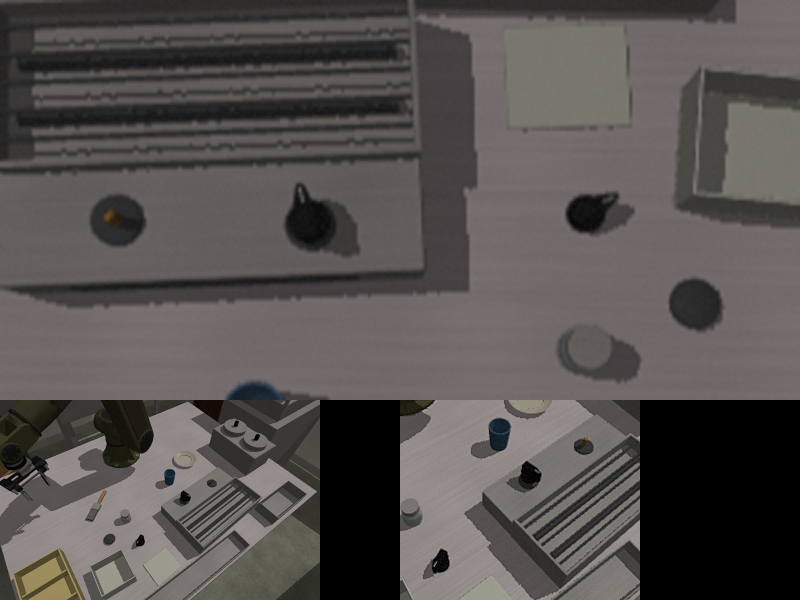

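Top view: loose knob near (585,212) with its nose to the right and slightly up; stem at (115,217) and fitted knob at (308,222). Going above the knob.

```bash
python3 -m crank '[0.05,0.04,0.1,0.12,1, 0.12,0.09,0.13,0.25,1, 0.2,0.15,0.13,0.37,1, 0.28,0.21,0.13,0.49,1, 0.36,0.27,0.13,0.61,1, 0.44,0.33,0.13,0.73,1, 0.48,0.37,0.13,0.85,1, 0.48,0.37,0.13,0.97,1]'
python3 - <<'E'
from h import *
np.set_printoptions(precision=4,suppress=True)
im=capture("wrist");save("pics/w1.png",im);m=camera_model("wrist")
o=get_obs();print(o["eef_pos"],o["tcp_rot"],o["joint_positions"]);print(ray(m,[320,200]))
for l in("knob_mid","knob_nose","knob","stem_tip"):
    p=pinpoint("wrist",l)
    for q in p[:1]:print(l,q,atz(ray(m,q["at"]),.022))
E
```

```text
time_s: 1.6
eef_pos: [0.575, -0.2275, 0.2724]
tcp_rot: [1.878, 2.519, 0.0]
contact_force: [-0.5, -0.1, 0.8]
gripper_width: 0.0941
finger_force: 0.0
[ 0.5783 -0.2234  0.2717] [-1.8611 -2.53   -0.0021] [-0.4284  0.4153  1.1457  0.0015  1.5811 -0.7307]
(array([ 0.5571, -0.1604,  0.4806]), array([ 0.0719, -0.2284, -0.9709]))
knob_mid {'at': [338.4, 177.4], 'p': 0.78} [ 0.6072 -0.2264  0.022 ]
knob_nose {'at': [339.9, 199.0], 'p': 0.74} [ 0.6199 -0.2577  0.022 ]
knob {'at': [336.1, 173.8], 'p': 0.85} [ 0.6022 -0.2222  0.022 ]
```

View pics/w1.png

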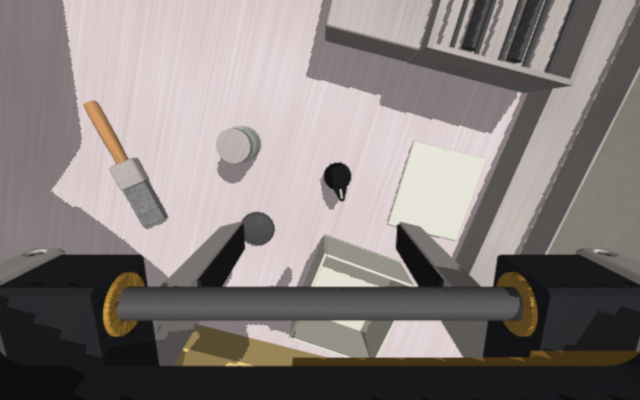

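Knob at (338,177), nose toward (342,199). The stem is still out of view, so I'll look at it with empty fingers before grasping.

```bash
python3 -m crank '[0,0.08,0,0,1, 0,0.16,0,0,1, 0,0.24,0,0,1, 0,0.32,0,0,1, 0,0.4,0,0,1, 0,0.48,0,0,1, 0,0.56,-0.02,0,1, 0,0.63,-0.05,0,1]' ; python3 -m crank '[0,0.04,-0.05,0,1,0,0.04,-0.05,0,1,0,0.04,-0.05,0,1]'
cat > st.py <<'E'
from h import *
import sys
np.set_printoptions(precision=4,suppress=True)
n=sys.argv[1]
im=capture("wrist");m=camera_model("wrist");np.savez(f"pics/{n}.npz",**{k:np.array(m[k]) for k in("intrinsics","R","t")});save(f"pics/{n}.png",im)
o=get_obs();print(o["time_s"],o["eef_pos"],o["tcp_rot"],o["joint_positions"])
for l,z in(("stem_tip",.116),("stem_base",.08),("fitted_knob",.08)):
    for q in pinpoint("wrist",l)[:1]:print(l,np.round(q["at"],1),round(q["p"],2),atz(ray(m,q["at"]),z))
E
python3 st.py s1;python3 -m crank '[0.05,-0.05,0,0,1,0.08,-0.08,0,0,1,0.08,-0.08,0,0,1,0.08,-0.08,0,0,1]'; python3 st.py s2
python3 - <<'E'
import cv2,numpy as np
c=[cv2.resize(cv2.imread(f"pics/s{i}.png"),(400,250)) for i in(1,2)]
cv2.imwrite("pics/c1.png",np.hstack(c))
E
```

```text
time_s: 2.85
eef_pos: [0.5737, 0.2438, 0.2355]
tcp_rot: [1.889, 2.509, 0.003]
contact_force: [0.1, -0.2, -0.5]
gripper_width: 0.0943
finger_force: 0.0
time_s: 3.22
eef_pos: [0.5743, 0.2716, 0.199]
tcp_rot: [1.888, 2.51, 0.002]
contact_force: [-0.3, -0.7, 1.0]
gripper_width: 0.0939
finger_force: 0.0
3.275 [0.5745 0.2716 0.1994] [1.8879 2.5092 0.0033] [ 0.3841  0.4775  1.2205 -0.0002  1.441   0.1034]
stem_tip [314.6 200.4] 0.64 [0.5701 0.2639 0.116 ]
stem_base [317.  198.1] 0.57 [0.5738 0.2584 0.08  ]
fitted_knob [272.8 337.4] 0.59 [0.57   0.0729 0.08  ]
time_s: 3.92
eef_pos: [0.6333, 0.2133, 0.1978]
tcp_rot: [1.886, 2.512, 0.001]
contact_force: [1.2, 0.0, -0.3]
gripper_width: 0.0943
finger_force: 0.0
3.975 [0.6331 0.2137 0.1979] [1.8853 2.5128 0.0008] [ 0.2707  0.5596  1.1028  0.0001  1.4787 -0.0128]
stem_tip [274.5 121.9] 0.56 [0.5725 0.2676 0.116 ]
stem_base [277.4 122.5] 0.67 [0.5705 0.2667 0.08  ]
fitted_knob [238.7 288.9] 0.73 [0.574 0.069 0.08 ]
```

View pics/c1.png

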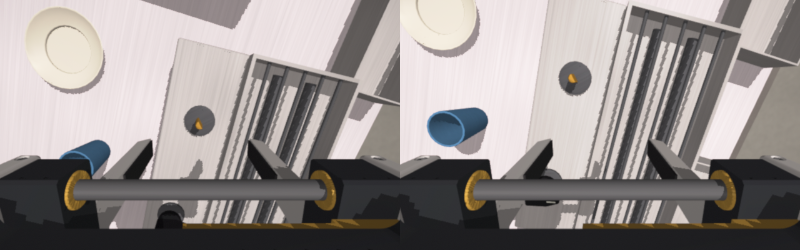

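Stem shows at about (316,200) and (275,122) in the two views, brass D on dark bezel. Rectifying to the tip plane to read the flat.

```bash
python3 - <<'E'
from h import *
np.set_printoptions(precision=4,suppress=True)
out=[]
for n in("s1","s2"):
    m=dict(np.load(f"pics/{n}.npz"));im=cv2.imread(f"pics/{n}.png")
    P=m["intrinsics"]@np.c_[m["R"],m["t"]]
    # dst pixel (u,v): world y = .267+(200-u)/5000... x=.572+(200-v)/5000 ; 5px/mm, 80mm window
    A=np.array([[0,-1/5000,.572+.04],[-1/5000,0,.267+.04],[0,0,.116],[0,0,1]])
    H=P@A
    r=cv2.warpPerspective(im,H,(400,400),flags=cv2.INTER_CUBIC|cv2.WARP_INVERSE_MAP)
    hsv=cv2.cvtColor(im,cv2.COLOR_BGR2HSV)
    out.append(r);print(n,m["intrinsics"][0,0],(-m["R"].T@m["t"]))
cv2.imwrite("pics/c2.png",np.hstack(out))
E
```

```text
s1 306.52022137188044 [0.5542 0.3352 0.4082]
s2 306.52022137188044 [0.6131 0.2774 0.4067]
```

View pics/c2.png

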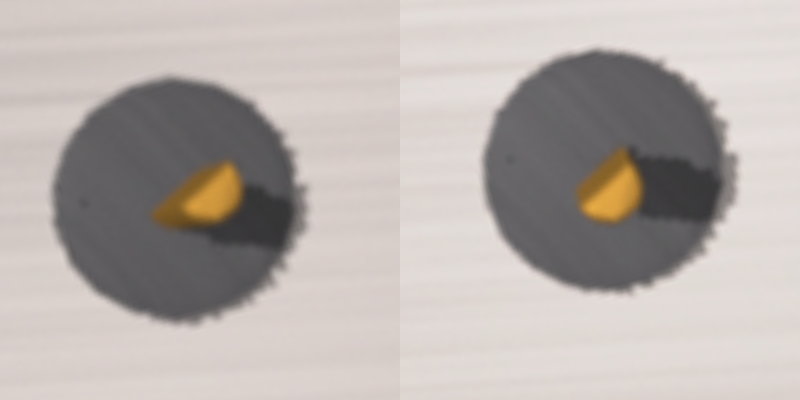

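```bash
cat > fit.py <<'E'
from h import *
from scipy.optimize import differential_evolution as DE
np.set_printoptions(precision=4,suppress=True)
S=6
def D(r,f,psi,x,y,z):
    a0=np.arccos(f/r);a=np.linspace(a0,2*np.pi-a0,40)+psi
    return np.c_[x+r*np.cos(a),y+r*np.sin(a),np.full(40,z)]
V=[]
for n in("s1","s2"):
    m=dict(np.load(f"pics/{n}.npz"));im=cv2.imread(f"pics/{n}.png")
    P=m["intrinsics"]@np.c_[m["R"],m["t"]]
    c=P@[.572,.267,.105,1];u0,v0=(c[:2]/c[2]).astype(int)-20
    cr=cv2.resize(im[v0:v0+40,u0:u0+40],None,fx=S,fy=S,interpolation=cv2.INTER_CUBIC)
    h=cv2.cvtColor(cr,cv2.COLOR_BGR2HSV);br=(h[...,1]>130)&(h[...,2]>70)
    L=np.where(br,np.where(h[...,2]>165,1,.5),0).astype(np.float32)
    print(n,br.sum()/S/S,(L==1).sum()/S/S,np.percentile(h[...,2][br],[10,30,50,70,90]));V.append((P,u0,v0,L))
def rend(v,p,b):
    P,u0,v0,L=v;x,y,psi=p
    def pj(X):
        q=np.c_[X,np.ones(len(X))]@P.T;q=q[:,:2]/q[:,2:]
        return np.round(((q-[u0,v0]+.5)*S-.5)*16).astype(np.int32)
    t=np.r_[D(.007,.0015,psi,x,y,.1145),D(.0055,.0015-b,psi,x,y,.116)]
    M=np.zeros(L.shape,np.float32)
    for X,c in((np.r_[t,D(.007,.0015,psi,x,y,.086)],.5),(t,1)):
        cv2.fillConvexPoly(M,cv2.convexHull(pj(X)),c,shift=4)
    return M
for b in(0,.0015):
  for vs in([V[0]],[V[1]],V):
    r=DE(lambda p:sum(np.abs(rend(v,p,b)-v[3]).sum() for v in vs)/S/S,[(.555,.59),(.25,.285),(-3.14,3.14)],seed=1,popsize=25,tol=1e-4)
    print(b,len(vs),r.x,r.fun)
E
python3 fit.py
```

```text
s1 143.08333333333334 62.611111111111114 [113. 128. 154. 189. 207.]
s2 150.08333333333334 82.86111111111111 [131. 141. 176. 206. 222.]
0 1 [0.5746 0.265  0.6293] 27.15277862548828
0 1 [0.5745 0.2654 0.867 ] 28.013887405395508
0 2 [0.5744 0.2652 0.6558] 57.36111068725586
0.0015 1 [0.5745 0.265  0.6462] 27.15277862548828
0.0015 1 [0.5745 0.2653 0.8672] 28.04166603088379
0.0015 2 [0.5745 0.2652 0.6292] 57.41666793823242
```

```bash
python3 -m crank '[-0.04,-0.02,-0.04,0,1,-0.047,-0.02,-0.08,0,1,-0.047,-0.02,-0.08,0,1,-0.047,-0.02,-0.08,0,1]'|grep eef; python3 st.py s3;python3 -m crank '[0.03,0,0,0,1,0.03,0,0,0,1,0.03,0,0,0,1]'|grep eef; python3 st.py s4; python3 -m crank '[-0.05,0.04,0,0,1,-0.05,0.04,0,0,1,-0.05,0.04,0,0,1]'|grep eef; python3 st.py s5
sed -i 's/("s1","s2")/("s1","s2","s3","s4","s5")/;s/for vs in(\[V\[0\]\],\[V\[1\]\],V)/for vs in[[v] for v in V]+[V,V[2:]]/;s/for b in(0,.0015)/for b in(.0015,)/' fit.py
cat >> fit.py <<'E'
o=[]
for n in("s3","s4","s5"):
    m=dict(np.load(f"pics/{n}.npz"));im=cv2.imread(f"pics/{n}.png");P=m["intrinsics"]@np.c_[m["R"],m["t"]]
    A=np.array([[0,-1/12000,r.x[0]+.0108],[-1/12000,0,r.x[1]+.0108],[0,0,.116],[0,0,1]])
    o.append(cv2.warpPerspective(im,P@A,(260,260),flags=cv2.INTER_CUBIC|cv2.WARP_INVERSE_MAP))
cv2.imwrite("pics/c3.png",np.hstack(o))
E
python3 fit.py
```

```text
eef_pos: [0.599, 0.1987, 0.139]
4.675 [0.5991 0.1986 0.139 ] [1.8847 2.5117 0.0028] [ 0.2621  0.5083  1.3155  0.      1.3156 -0.0212]
stem_tip [312.8 116.7] 0.53 [0.5728 0.2659 0.116 ]
stem_base [313.8 118.2] 0.57 [0.573  0.2655 0.08  ]
fitted_knob [257.2 313.3] 0.61 [0.5706 0.0705 0.08  ]
eef_pos: [0.6204, 0.1982, 0.1374]
5.25 [0.6203 0.1982 0.1375] [-1.8857 -2.5125  0.0002] [ 0.2531  0.5567  1.2461  0.      1.339  -0.0301]
stem_tip [283.2 107. ] 0.53 [0.5716 0.266  0.116 ]
stem_base [289.2 110.7] 0.56 [0.5727 0.2652 0.08  ]
fitted_knob [238.5 309. ] 0.6 [0.573  0.0706 0.08  ]
eef_pos: [0.5836, 0.2281, 0.1378]
5.825 [0.5838 0.2278 0.1376] [1.8861 2.512  0.0004] [ 0.3136  0.5004  1.3306 -0.0001  1.3103  0.031 ]
stem_tip [319.6 159.9] 0.54 [0.5709 0.2663 0.116 ]
stem_base [321.9 155.7] 0.76 [0.5729 0.2664 0.08  ]
fitted_knob [265.7 343.8] 0.84 [0.5714 0.069  0.08  ]
s1 143.08333333333334 62.611111111111114 [113. 128. 154. 189. 207.]
s2 150.08333333333334 82.86111111111111 [131. 141. 176. 206. 222.]
s3 166.75 127.72222222222223 [139. 176. 201. 217. 223.]
s4 219.88888888888889 136.08333333333334 [130. 150. 188. 214. 224.]
s5 189.5277777777778 115.52777777777777 [122. 150. 184. 207. 217.]
0.0015 1 [0.5745 0.265  0.6462] 27.15277862548828
0.0015 1 [0.5745 0.2653 0.8672] 28.04166603088379
0.0015 1 [0.5745 0.2647 0.7438] 40.48611068725586
0.0015 1 [0.5746 0.2651 0.8671] 41.22222137451172
0.0015 1 [0.5744 0.2649 0.6696] 39.8194465637207
0.0015 5 [0.5743 0.2649 0.7567] 185.84722900390625
0.0015 3 [0.5745 0.2649 0.7829] 126.19445037841797
```

View pics/c3.png

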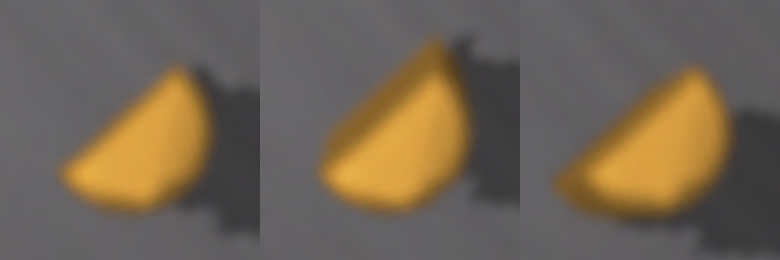

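Top-face edge in the near-overhead view runs (62,172)–(180,65): flat direction ≈ 0.755 rad, stem at (0.5745, 0.265). Back to the knob for a close overhead look.

```bash
python3 -m crank '[0,-0.02,0.06,0,1,0.01,-0.1,0.08,0,1,0.02,-0.18,0.08,0,1,0.03,-0.26,0.08,0,1,0.04,-0.34,0.08,0,1,0.05,-0.42,0.08,0,1,0.05,-0.5,0.08,0,1,0.05,-0.58,0.06,0,1]'|grep eef;  python3 -m crank '[0,-0.08,-0.02,0,0.2,0,-0.11,-0.05,0,0.2,0,-0.11,-0.05,0,0.2,0,-0.11,-0.05,0,0.2]'|grep eef
cat > kn.py <<'E'
from h import *
import sys
np.set_printoptions(precision=4,suppress=True)
n=sys.argv[1];im=capture("wrist");m=camera_model("wrist");save(f"pics/{n}.png",im)
o=get_obs();print(o["time_s"],o["eef_pos"],o["tcp_rot"],o["joint_positions"])
np.savez(f"pics/{n}.npz",eef=o["eef_pos"],rot=o["tcp_rot"],**{k:np.array(m[k]) for k in("intrinsics","R","t")})
for l,z in(("knob_mid",.022),("knob_nose",.022),("knob",0)):
    for q in pinpoint("wrist",l)[:1]:print(l,np.round(q["at"],1),round(q["p"],2),atz(ray(m,q["at"]),z))
E
python3 kn.py k1; python3 -m crank '[-0.05,0.03,0,0,0.2,-0.05,0.03,0,0,0.2,-0.05,0.03,0,0,0.2]'|grep eef; python3 kn.py k2
python3 - <<'E'
from h import *
o=[]
for n in("k1","k2"):
    m=dict(np.load(f"pics/{n}.npz"));im=cv2.imread(f"pics/{n}.png");P=m["intrinsics"]@np.c_[m["R"],m["t"]]
    A=np.array([[0,-1/4000,.606+.05],[-1/4000,0,-.23+.05],[0,0,.010],[0,0,1]])
    r=cv2.warpPerspective(im,P@A,(400,400),flags=cv2.INTER_CUBIC|cv2.WARP_INVERSE_MAP)
    o.append(np.clip(r.astype(float)*1.0,0,255).astype(np.uint8))
o=np.hstack(o);cv2.imwrite("pics/c4.png",(255*(o/255.)**.5).astype(np.uint8))
E
```

```text
eef_pos: [0.621, -0.2095, 0.1832]
eef_pos: [0.6214, -0.288, 0.1456]
7.525 [ 0.6216 -0.2878  0.1461] [1.8831 2.5131 0.0007] [-0.4872  0.6294  1.1135  0.0002  1.3974 -0.7719]
knob_mid [320.  131.6] 0.96 [ 0.6039 -0.2317  0.022 ]
knob_nose [323.5 163.8] 0.76 [ 0.6172 -0.2635  0.022 ]
knob [321.1 130.9] 0.79 [ 0.6051 -0.2311  0.    ]
eef_pos: [0.5841, -0.2668, 0.1461]
8.1 [ 0.5842 -0.267   0.1458] [1.8845 2.5114 0.0004] [-0.4857  0.5287  1.2691 -0.      1.342  -0.769 ]
knob_mid [348.1 160.3] 0.62 [ 0.6045 -0.2316  0.022 ]
knob_nose [348.5 188.9] 0.57 [ 0.6144 -0.2617  0.022 ]
knob [346.  158.9] 0.89 [ 0.6043 -0.2326  0.    ]
```

View pics/c4.png

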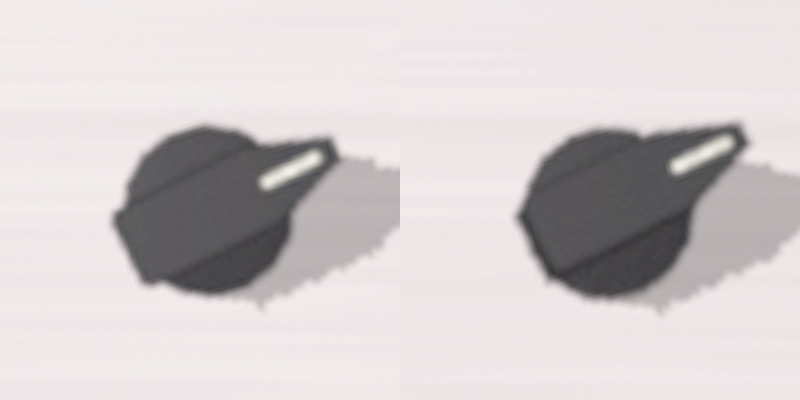

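Knob: disc centre ≈ (209,210) in the left crop → (0.603, −0.232); white line (265,183)→(320,157) → yaw ≈ −1.13. Grasping.

```bash
python3 -m crank '[0.015,0.03,-0.03,0.1,0.2,0.025,0.047,-0.08,0.105,0.2,0.025,0.047,-0.1,0.105,0.2,0.025,0.047,-0.1,0.105,0.2,0.025,0.047,-0.14,0.105,0.2,0.025,0.047,-0.16,0.105,0.2,0.025,0.047,-0.174,0.105,0.2,0.025,0.047,-0.174,0.105,0.2]' 40;  python3 -m crank '[0,0,0,0,-0.4,0,0,0,0,-0.6,0,0,0,0,-1,0,0,0,0,-1,0,0,0,0,-1]' 50
```

```text
time_s: 9.25
eef_pos: [0.602, -0.2318, 0.0145]
tcp_rot: [-1.683, -2.653, -0.0]
contact_force: [0.0, -0.4, 0.7]
gripper_width: 0.0563
finger_force: 0.0
time_s: 9.88
eef_pos: [0.6021, -0.2316, 0.0145]
tcp_rot: [1.683, 2.653, -0.0]
contact_force: [-0.2, -0.2, 0.0]
gripper_width: 0.0099
finger_force: 0.0
```

```bash
python3 -m crank '[0,0,0,0,-1,0,0,0,0,-1]'|tail -2; python3 - <<'E'
from h import *
a=capture("wrist")[80:380,150:500];b=capture("scene")[200:350,200:350]
c=np.hstack([cv2.resize(a,(450,386)),cv2.resize(b,(350,386),interpolation=cv2.INTER_CUBIC)])
save("pics/c5.png",(255*(c/255.)**.6).astype(np.uint8))
E
```

```text
gripper_width: 0.0005
finger_force: 0.0
```

View pics/c5.png

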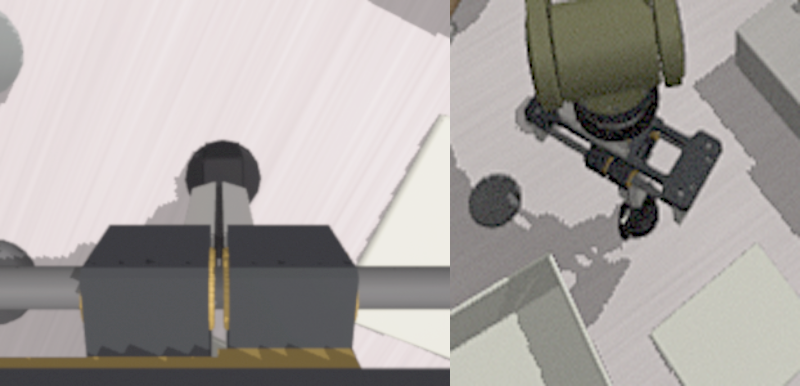

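```bash
python3 - <<'E'
from h import *
np.set_printoptions(precision=4,suppress=True)
m=camera_model("wrist");o=get_obs();P=np.array(m["intrinsics"])@np.c_[m["R"],m["t"]]
for X in(o["eef_pos"],o["eef_pos"]+[0,0,.019]):
    q=P@np.r_[X,1];print("proj",q[:2]/q[2])
print(o["eef_pos"],o["tcp_rot"],o["gripper_width"])
for c in("wrist","top","scene"):
    capture(c)
    for l in("knob_mid","knob_nose"):
        for q in pinpoint(c,l)[:2]:print(c,l,np.round(q["at"],1),round(q["p"],2),atz(ray(camera_model(c),q["at"]),.022))
E
```

```text
proj [322.0002 220.6192]
proj [322.1844 229.5278]
[ 0.6021 -0.2316  0.0144] [1.6824 2.6531 0.    ] 0.000550979161627993
wrist knob_mid [321.5 225.9] 0.95 [ 0.6023 -0.233   0.022 ]
wrist knob_nose [325.1 215.3] 0.41 [ 0.6013 -0.2251  0.022 ]
scene knob_mid [278.9 276.8] 0.51 [ 0.5948 -0.2289  0.022 ]
scene knob_nose [423.1 169. ] 0.74 [0.5541 0.3021 0.022 ]
scene knob_nose [271.3 291.6] 0.7 [ 0.6165 -0.2642  0.022 ]
```

```bash
python3 -m crank '[0,0,0.03,0,-1,0,0,0.07,0,-1,0,0,0.1,0,-1,0,0,0.1,0,-1]'|tail -5; python3 - <<'E'
from h import *
np.set_printoptions(precision=4,suppress=True)
a=capture("wrist")
m=camera_model("wrist");o=get_obs();P=np.array(m["intrinsics"])@np.c_[m["R"],m["t"]]
q=P@np.r_[o["eef_pos"],1];print("proj",q[:2]/q[2],o["eef_pos"])
for l in("knob_mid","knob_nose"):
    for q in pinpoint("wrist",l)[:1]:print(l,np.round(q["at"],1),round(q["p"],2),atz(ray(m,q["at"]),.022))
b=capture("scene")
for l in("knob_mid","knob_nose"):
    for q in pinpoint("scene",l)[:1]:print(l,np.round(q["at"],1),round(q["p"],2),atz(ray(camera_model("scene"),q["at"]),.022))
c=np.hstack([cv2.resize(a[120:300,220:420],(400,360),interpolation=cv2.INTER_CUBIC),cv2.resize(b[230:310,230:319],(400,360),interpolation=cv2.INTER_CUBIC)])
save("pics/c6.png",(255*(c/255.)**.6).astype(np.uint8))
E
```

```text
eef_pos: [0.6028, -0.2319, 0.091]
tcp_rot: [1.681, 2.651, 0.001]
contact_force: [0.1, 0.3, -0.5]
gripper_width: 0.0006
finger_force: 0.0
proj [321.9784 220.6044] [ 0.6022 -0.2316  0.0894]
knob_mid [319.9 200.3] 0.85 [ 0.6016 -0.234   0.022 ]
knob_nose [322.7 231.2] 0.8 [ 0.617  -0.2602  0.022 ]
knob_mid [281.2 273.8] 0.78 [ 0.5914 -0.22    0.022 ]
knob_nose [269.1 294.7] 0.67 [ 0.6201 -0.2726  0.022 ]
```

View pics/c6.png

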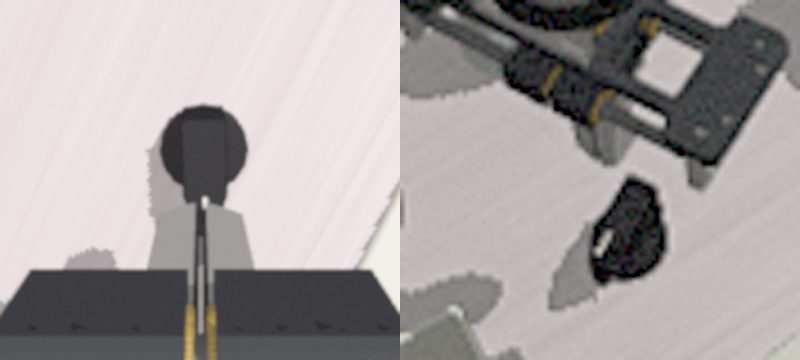

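```bash
python3 - <<'E'
from h import *
for c in("scene",):
    m=camera_model(c);P=np.array(m["intrinsics"])@np.c_[m["R"],m["t"]]
    for X in((.602,-.2316,.089),(.602,-.2316,.120),(.602,-.2316,.022),(.603,-.232,.044)):
        q=P@np.r_[X,1];q=q[:2]/q[2];print(X,q,"crop",(q[0]-230)*400/89+400,(q[1]-230)*360/80)
    print(-np.array(m["R"]).T@m["t"])
m=camera_model("wrist");P=np.array(m["intrinsics"])@np.c_[m["R"],m["t"]]
e=get_obs()["eef_pos"];u=np.array([np.sin(1.13-0)*0+-.42,.905,0])
for d in(-.008,.008):
  for h in(0,.02,.035,.05):
    q=P@np.r_[e+u*d+[0,0,h],1];print(d,h,(q[:2]/q[2]-[220,120])*2)
E
```

```text
(0.602, -0.2316, 0.089) [277.22352311 268.153386  ] crop 612.2405533165532 171.69023701307503
(0.602, -0.2316, 0.12) [276.06361368 262.367546  ] crop 607.0274772176283 145.6539570075337
(0.602, -0.2316, 0.022) [279.52585945 279.63785995] crop 622.5881323459773 223.37036979400585
(0.603, -0.232, 0.044) [278.87972481 276.41527336] crop 619.6841564428369 208.86873009836182
[ 0.97918858 -0.38238937  0.95180251]
-0.008 0 [203.70921816 222.45958409]
-0.008 0.02 [204.00494512 243.11259235]
-0.008 0.035 [204.26721497 261.42901976]
-0.008 0.05 [204.57398887 282.85352577]
0.008 0 [204.04286523 179.7142035 ]
0.008 0.02 [204.37704037 196.54436492]
0.008 0.035 [204.67433907 211.51730682]
0.008 0.05 [205.02320115 229.08715065]
```

```bash
python3 -m crank '[0,0,-0.03,0,-1,0,0,-0.047,0,-1,0,0,-0.047,0,-1]'|grep -E "eef|cont"; python3 -m crank '[0,0,-0.01,0,-1,0,0,-0.013,0,-1]'|grep -E "eef|cont";python3 -m crank '[0,0,-0.003,0,-1,0,0,-0.004,0,-1]'|grep -E "eef|cont"
```

```text
eef_pos: [0.6015, -0.2313, 0.053]
contact_force: [-0.7, 0.3, -0.2]
eef_pos: [0.6021, -0.2316, 0.0443]
contact_force: [-0.4, -0.0, 0.4]
eef_pos: [0.6021, -0.2316, 0.0415]
contact_force: [0.7, 0.2, 0.5]
```

```bash
python3 -m crank '[0,0,0.03,0,-1,0,0,0.07,0,-1,0,0,0.1,0,-1,0,0,0.1,0,-1]'|grep -E "eef|cont"; python3 - <<'E'
from h import *
np.set_printoptions(precision=4,suppress=True)
def disc(n,im,m,ctr):
    P=np.array(m["intrinsics"])@np.c_[m["R"],m["t"]]
    A=np.array([[0,-1/4000,ctr[0]+.05],[-1/4000,0,ctr[1]+.05],[0,0,.010],[0,0,1]])
    r=cv2.warpPerspective(im,P@A,(400,400),flags=cv2.INTER_CUBIC|cv2.WARP_INVERSE_MAP)
    save(f"pics/{n}_r.png",r);g=r.max(2);k=(g<90).astype(np.uint8)
    n_,lab,st,ce=cv2.connectedComponentsWithStats(k)
    for i in np.argsort(-st[1:,4])[:3]+1:
        u,v=ce[i];print(n,st[i],"cen",ctr[0]+.05-v/4000,ctr[1]+.05-u/4000)
im=capture("wrist");m=camera_model("wrist");disc("now",im,m,(.602,-.232))
print(atz(ray(m,[322,194]),.01))
for c in("k1","k2"):
    m=dict(np.load(f"pics/{c}.npz"));print(c,-m["R"].T@m["t"],m["eef"]);disc(c,cv2.cvtColor(cv2.imread(f"pics/{c}.png"),cv2.COLOR_BGR2RGB),m,(.602,-.232))
m=camera_model("wrist");print(-np.array(m["R"]).T@m["t"],get_obs()["eef_pos"],np.array(m["R"])[2])
for c in("top","scene"):
    capture(c)
    for l in("knob_mid","knob_nose"):
        for q in pinpoint(c,l)[:2]:print(c,l,np.round(q["at"],1),round(q["p"],2),atz(ray(camera_model(c),q["at"]),.022))
E
```

```text
eef_pos: [0.6028, -0.2319, 0.1182]
contact_force: [-0.7, 0.2, -0.5]
now [  107    95   293   192 28062] cen 0.604301074406671 -0.23684155619699238
[ 0.6049 -0.2357  0.01  ]
k1 [ 0.6013 -0.224   0.3548] [ 0.6216 -0.2878  0.1461]
k1 [  106   111   227   168 24785] cen 0.6038023401250757 -0.23351513011902358
k2 [ 0.564  -0.2031  0.3545] [ 0.5842 -0.267   0.1458]
k2 [  109   109   231   174 25695] cen 0.6042199260556529 -0.23482014983459817
[ 0.5722 -0.1716  0.3253] [ 0.6022 -0.2316  0.1165] [ 0.1004 -0.2122 -0.972 ]
scene knob_mid [281.6 280.2] 0.73 [ 0.6062 -0.2282  0.022 ]
scene knob_mid [197.2 207.3] 0.59 [ 0.2903 -0.3023  0.022 ]
scene knob_nose [272.1 294.6] 0.61 [ 0.6241 -0.2666  0.022 ]
scene knob_nose [371.4 120.8] 0.54 [0.3107 0.3049 0.022 ]
```

```bash
python3 -m crank '[0,0,-0.06,0,-1,0,0,-0.11,0,-1,0,0,-0.13,0,-1,0,0,-0.136,0,-1,0,0,-0.136,0,-1]'|grep -E "time|eef|cont"; python3 -m crank '[0,0,-0.004,0,-1,0,0,-0.004,0,-1]'|grep -E "eef|cont";python3 -m crank '[0,0,-0.004,0,-1,0,0,-0.004,0,-1]'|grep -E "eef|cont"
```

```text
time_s: 13.82
eef_pos: [0.6026, -0.2319, 0.0155]
contact_force: [0.2, 0.6, -0.1]
eef_pos: [0.603, -0.232, 0.0138]
contact_force: [-3.9, 1.4, 10.5]
eef_pos: [0.6037, -0.2324, 0.0137]
contact_force: [-13.4, 5.4, 34.6]
```

Contact on the bar's top at a reported z of 0.014 means the real fingertips sit about 30 mm above the reported TCP. Both camera views agree. Backing off, opening, re-measuring.

```bash
python3 -m crank '[0,0,0.03,0,-1,0,0,0.07,0,0.2,0,0,0.14,0,0.2,0,0,0.145,0,0.2,0,0,0.145,0,0.2,0,0,0.145,0,0.2]'; python3 kn.py k3; python3 - <<'E'
from h import *
m=dict(np.load("pics/k3.npz"));im=cv2.imread("pics/k3.png");P=m["intrinsics"]@np.c_[m["R"],m["t"]]
A=np.array([[0,-1/4000,.604+.05],[-1/4000,0,-.234+.05],[0,0,.010],[0,0,1]])
r=cv2.warpPerspective(im,P@A,(400,400),flags=cv2.INTER_CUBIC|cv2.WARP_INVERSE_MAP)
a=cv2.resize(im[100:300,220:420],(400,400),interpolation=cv2.INTER_CUBIC)
c=np.hstack([r,a]);cv2.imwrite("pics/c7.png",(255*(c/255.)**.5).astype(np.uint8))
E
```

```text
time_s: 15.08
eef_pos: [0.6015, -0.2314, 0.1159]
tcp_rot: [-1.681, -2.651, 0.0]
contact_force: [-0.1, 0.9, -0.4]
gripper_width: 0.0473
finger_force: 0.0
15.125 [ 0.6016 -0.2314  0.1159] [-1.6814 -2.6514  0.0005] [-0.424   0.5605  1.2914 -0.      1.2917 -0.8645]
knob_mid [322.  195.5] 0.77 [ 0.6035 -0.2342  0.022 ]
knob_nose [320.6 222. ] 0.62 [ 0.6142 -0.2602  0.022 ]
knob [322.3 191. ] 0.87 [ 0.6039 -0.234   0.    ]
```

View pics/c7.png

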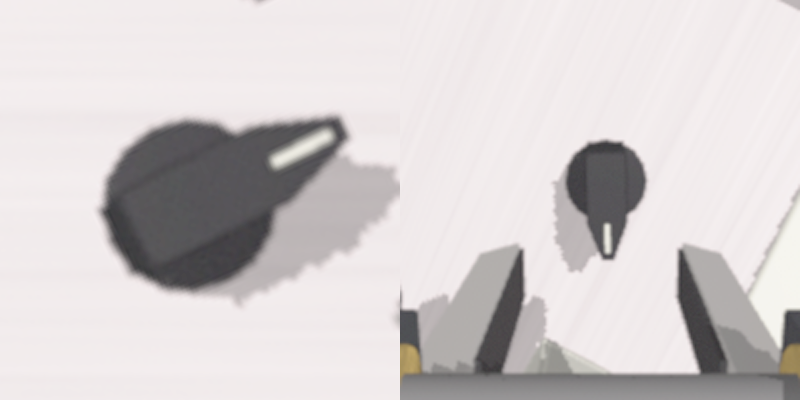

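```bash
python3 -m crank '[0.002,0,-0.06,0,0.2,0.002,0,-0.12,0,0.2,0.002,0,-0.15,0,0.2,0.002,0,-0.165,0,0.2,0.002,0,-0.174,0,0.2,0.002,0,-0.174,0,0.2]';  python3 -m crank '[0,0,0,0,-0.4,0,0,0,0,-0.6,0,0,0,0,-1,0,0,0,0,-1,0,0,0,0,-1,0,0,0,0,-1]' 50
```

```text
time_s: 16.02
eef_pos: [0.6038, -0.2316, -0.0129]
tcp_rot: [1.682, 2.653, 0.0]
contact_force: [0.2, -0.4, -0.3]
gripper_width: 0.0564
finger_force: 0.0
time_s: 16.77
eef_pos: [0.6037, -0.2316, -0.0132]
tcp_rot: [1.682, 2.653, 0.0]
contact_force: [-0.1, 0.2, 1.9]
gripper_width: 0.0199
finger_force: 50.0
```

Gripped (19.9 mm, 50 N). Lifting and carrying over to above the stem with the turn.

```bash
python3 -m crank '[0,0,0.07,0,-1,0,0,0.15,0,-1,0,0.02,0.22,0.12,-1,0,0.1,0.225,0.24,-1,0,0.18,0.225,0.36,-1,-0.01,0.26,0.225,0.48,-1,-0.02,0.34,0.225,0.6,-1,-0.02,0.4,0.225,0.7,-1]';  python3 -m crank '[-0.005,0.07,0,0.12,-1,-0.01,0.14,0,0.24,-1,-0.019,0.21,0,0.36,-1,-0.019,0.25,0,0.48,-1,-0.019,0.262,0,0.557,-1,-0.019,0.262,0,0.557,-1,-0.019,0.262,0,0.557,-1]'; python3 - <<'E'
from h import *
np.set_printoptions(precision=4,suppress=True)
im=capture("wrist");m=camera_model("wrist");save("pics/h1.png",im);o=get_obs();print(o["eef_pos"],o["tcp_rot"],o["joint_positions"],"yaw",2*np.arctan2(o["tcp_rot"][1],o["tcp_rot"][0])-np.pi)
P=np.array(m["intrinsics"])@np.c_[m["R"],m["t"]];e=o["eef_pos"];b=e[2]+.0132
np.savez("pics/h1.npz",eef=e,rot=o["tcp_rot"],**{k:np.array(m[k]) for k in("intrinsics","R","t")})
for l,z in(("knob_mid",b+.022),("knob_nose",b+.022),("stem_tip",.116),("stem_base",.08)):
    for q in pinpoint("wrist",l)[:2]:print(l,np.round(q["at"],1),round(q["p"],2),atz(ray(m,q["at"]),z))
E
```

```text
time_s: 17.77
eef_pos: [0.5878, 0.0707, 0.1555]
tcp_rot: [-0.116, -3.139, -0.0]
contact_force: [0.7, -0.3, -0.8]
gripper_width: 0.0197
finger_force: 50.0
time_s: 18.65
eef_pos: [0.5744, 0.2643, 0.1554]
tcp_rot: [1.154, -2.922, 0.0]
contact_force: [0.4, -0.2, -0.3]
gripper_width: 0.0195
finger_force: 50.0
[0.5744 0.2643 0.1554] [ 1.154  -2.9218  0.0001] [ 0.3733  0.4998  1.2896 -0.0001  1.3524 -1.9498] yaw -5.530858810345881
knob_mid [319.6 239.6] 0.62 [0.5736 0.2631 0.1906]
knob_nose [322.1 285.4] 0.83 [0.5948 0.2851 0.1906]
stem_base [320.7 197.9] 0.76 [0.5735 0.2643 0.08  ]
stem_base [153.3  39.2] 0.67 [0.5695 0.0659 0.08  ]
```

```bash
python3 -m crank '[0,0.001,-0.03,0,-1,0,0.001,-0.055,0,-1,0,0.001,-0.066,0,-1,0,0.001,-0.066,0,-1]'|grep -E "time|eef|cont"; python3 -m crank '[0,0,-0.004,0,-1,0,0,-0.006,0,-1,0,0,-0.006,0,-1]'|grep -E "eef|cont";  python3 -m crank '[0,0,-0.002,0,-1,0,0,-0.004,0,-1,0,0,-0.004,0,-1]'
```

```text
time_s: 19.4
eef_pos: [0.5742, 0.2656, 0.1056]
contact_force: [0.3, 0.0, -0.9]
eef_pos: [0.5745, 0.2657, 0.1017]
contact_force: [0.1, 0.5, -0.9]
time_s: 20.15
eef_pos: [0.5746, 0.2659, 0.0985]
tcp_rot: [-1.158, 2.919, 0.0]
contact_force: [4.1, 2.8, -0.9]
gripper_width: 0.0197
finger_force: 50.0
```

```bash
python3 -m crank '[0.0007,0.0006,0,0,-1,0.0007,0.0006,-0.004,0,-1,0.0007,0.0006,-0.008,0,-1,0.0007,0.0006,-0.008,0,-1]'|grep -E "time|eef|cont"; python3 -m crank '[0,0,-0.004,0,-1,0,0,-0.008,0,-1,0,0,-0.008,0,-1]'
```

```text
time_s: 20.65
eef_pos: [0.5747, 0.2661, 0.092]
contact_force: [2.1, 1.9, -2.4]
time_s: 21.02
eef_pos: [0.5748, 0.2661, 0.0861]
tcp_rot: [1.158, -2.92, -0.0]
contact_force: [2.9, 2.3, -2.4]
gripper_width: 0.0194
finger_force: 50.0
```

```bash
python3 -m crank '[0.0004,0.0004,-0.003,0,-1,0.0004,0.0004,-0.006,0,-1,0.0004,0.0004,-0.006,0,-1]'|grep -E "time|eef|cont"; python3 -m crank '[0,0,-0.003,0,-1,0,0,-0.005,0,-1,0,0,-0.005,0,-1]'|grep -E "time|eef|cont|wid"; python3 -m crank '[0,0,-0.003,0,-1,0,0,-0.004,0,-1,0,0,-0.004,0,-1]'|grep -E "time|eef|cont|wid"
```

```text
time_s: 21.4
eef_pos: [0.5751, 0.2663, 0.0821]
contact_force: [-1.7, -1.4, 4.0]
time_s: 21.78
eef_pos: [0.5752, 0.2664, 0.0786]
contact_force: [-2.2, -1.7, 7.7]
gripper_width: 0.0201
time_s: 22.15
eef_pos: [0.5753, 0.2664, 0.0759]
contact_force: [-4.5, -1.9, 9.7]
gripper_width: 0.0197
```

```bash
python3 -m crank '[0,0,-0.001,0,-1,0,0,-0.002,0,-1,0,0,-0.002,0,-1]' 60|grep -E "time|eef|cont|wid"; python3 -m crank '[0,0,-0.0015,0,-1,0,0,-0.0015,0,-1,0,0,-0.0015,0,-1]'|grep -E "time|eef|cont|wid"
```

```text
time_s: 22.52
eef_pos: [0.5753, 0.2664, 0.0747]
contact_force: [-4.3, -2.5, 9.8]
gripper_width: 0.0198
time_s: 22.9
eef_pos: [0.5755, 0.2665, 0.0745]
contact_force: [-6.6, -3.2, 18.5]
gripper_width: 0.0194
```

```bash
python3 -c "
from h import *
o=get_obs();print(o['eef_pos'],o['contact_force'],o['finger_force']);print(hand_in())"
```

```text
[0.57545392 0.26652297 0.07453912] [-6.61975536 -3.18427195 18.52763203] 59.97741083861911
the job is handed in; nothing more can be done
None
```

I fitted the knob on the stem, pressed it in to the stop and handed the job in at 22.9 s, still holding it at 60 N grip. It read 18.5 N upward, above the stem spring's 12 N; I judged full press from force and travel, not a final picture. The first grasp closed on air because the fingertips sit about 30 mm above the reported TCP, so I had to pick the knob up again.

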